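# Press home the stopper of a freeze-dried sample tube

## Robot

A 6-joint arm with a two-finger parallel gripper is mounted at the origin on the work surface; the furniture and walls round the work are solid. World frame = base frame: x ahead of the robot, y to its left, z up, the work surface at z = 0. Lengths are in m, angles in rad, forces in N, time in s.
With the tool pointing down it reaches from about 0.425 to 0.95 m from the base axis. Payload 3.5 kg.
Tool frame: the origin (TCP) lies midway between the tips of the shut fingers; the grasp point (between the pads) lies 19 mm behind it (ctrl.pinch_z is the distance from the TCP to the grasp point, in m); z points along the fingers, y is the line along which they close (so a half turn about z gives the same grasp; the last joint's range is limited). The gripper opens to 85 mm and grips with 20 to 120 N. Pads are 22 mm wide; open, the fingers measure 114 mm over their backs; the gripper's body (76 mm by 85 mm) begins 54 mm behind the grasp point. The pads swing forward as they close: fully open they stand 13 mm farther back than shut.
Start: joints at [1.154, 0.286, 1.577, -0, 1.279, -0.15], TCP at [0.178, 0.651, 0.231] pointing down, gripper open.
Joint ranges: [-2.77, 2.77], [-0.9, 2.22], [0.21, 2.48], [-1.53, 4.67], [0.24, 2.81], [-2.84, 2.84]. Speed limits (rad/s): [2.79, 2.79, 3.14, 3.14, 3.14, 3.14].

## Interface

Orientations are given as a unit quaternion [x, y, z, w].
In Python, from plant import get_state, viewer, sign_off, ctrl gives the robot as it stands. The module is installed in compiled form; this text tells all that it offers.
- The arm moves only by the shell command python3 -m handwheel 'ROWS' [FORCE]. ROWS is JSON, a list that holds one entry, the list of rows, each a list of 5 numbers: the finger opening in m, from 0 to 0.0854, then the shift along the tool's x, y, z in m, then the turn about the tool's z in degrees. In form: [[[claw, x, y, z, spin], ...]]. A call has 1 to 12 rows; each row shifts and turns the commanded pose from where the row before left it, along the tool's axes as they then stand; what a row does not reach is not made up. A row lasts 1/12 s, in which the tool goes at most 41.7 mm and 7.16 degrees, less where a joint would pass 70% of its speed; a pose out of reach is approached as far as the arm can. A call is refused whole if a number of a shift passes 0.0417 or a number of a turn 7.16, either way. A call with a gripper value outside its range is refused whole. The fingers move at their own pace and stop on an object; FORCE is the grip in N (left out, the last holds). Time passes only in rows, so rows that do not move let the fingers close. It gives the time, the measured TCP pose, the force, the opening and the grip force at its end, in the units of the state.
- get_state(): the state, without advancing time (a new reading comes with each control period).
- viewer.read_camera(name): name is "scene" or "top" or "wrist"; returns the picture (400x640x3 uint8, blue, green, red); there is no depth.
- viewer.camera_params(name): a dict with "fov_y" (degrees; the focal length in pixels is half the picture's height over the tangent of half this angle, whatever the lens; pixels are square), "cx", "cy" (the principal point, pixels), "k1" (the pictures are not rectified: a ray, as slopes to the right and down, at radius r is drawn at 1 + k1 r^2 times it, then the intrinsics apply), "xyz" and "attitude" of the camera in the world; the wrist camera has in their place "hand_eye" (4x4, takes a point from camera to tool coordinates, whose origin is the TCP and whose axes are the flange's). Camera axes: x right, y up, looking along -z (the intrinsics and any distortion apply to the point x, -y, -z); pixel columns grow to the right and rows downward; lengths in m; the calibration is good to about 2 mm. A picture is of the moment at which its call begins: read the wrist's pose just before it. camera_params takes no time and is no camera call.
- sign_off(): hands the job in; it is judged then, once.
Trained networks look in the newest picture that a camera, given by its name, has taken for a name from the list of things; names that differ only in an ending like _2 or _b are one class to them, and where a whole thing is asked for, a point or a joint stands for the part that bears it (a point fixed in the world has none). Each returns a list of dicts, best first, with "confidence" (0 to 1); they miss things now and then, are a little off and sometimes report something else, mostly with a low value. They report only what shows in the picture. A call takes as long as a camera call.
- viewer.look_for(camera, name): "extent" ([left, top, width, height] as shares, 0 to 1, of the picture: columns of its width, rows of its height, round what is visible of it).
- viewer.outline_of(camera, name): "mask" (400x640 bool, what is visible of it) and "extent" ([left, top, width, height] as shares, 0 to 1, of the picture: columns of its width, rows of its height, round what is visible of it).
- viewer.pinpoint(camera, name): "xy" ([column, row] as shares, 0 to 1, of the picture: columns of its width, rows of its height: a listed point, or the origin of a listed thing).
The state is a dict: "time": time; "qpos": joint angles; "dq": joint speeds; "joint_efforts": joint torques, N m; "eef_pos": TCP position; "tcp_rot": TCP orientation; "contact_force": force on the tool from outside, world axes, zero at the start; "wrist_torque": the same for the moment, N m; "opening": opening from 0.0 (shut) to 1.0 (fully open); "finger_force": force on a finger pad.
Only numpy, scipy, OpenCV 4.12 (cv2) and the standard library are available. Lean on these libraries where they do the work, as an engineer would, in place of code of your own. Each camera call takes 0.05 s, during which the arm holds its last target. There are 200 camera calls.

## Task

Take the glass tube with the orange, half-seated stopper from the rack, lower it upright into the white nest of the lever press without dropping it, and let go; the lever stays locked up until then. Push the red thumb tab all the way down so that the safety catch swings clear, then pull the lever by its black handgrip right down to its stop, so that the pad presses the stopper home. Finish while still holding the lever at its stop; never force it against the locked catch, and leave the two finished tubes with black stoppers alone.

Things in the scene. Friction and masses are not known exactly. Their poses are not given: they have to be found in the camera images.
- tube: clear glass tube, 20 mm diameter, 90 mm long, flat bottom, white paper band and cake, orange rubber stopper (22 mm flange 95 to 102 mm above the bottom while proud, 90 to 97 mm when home); 60 g. Origin: centre of the bottom, z up the tube. Starts upright in a rack hole, bottom 18 mm above the bench. Grip the glass 65 mm above the bottom, fingers closing along the rack's x
- stopper (a joint): how far the orange stopper has been pushed down into the glass, m: 0 at the start (5 mm proud), 0.005 fully home (flange on the glass rim). Stiff: needs about 4 N, and stays where it is
- tube_done_1: a finished tube in the rack, same size, black stopper already home (97 mm high over all); origin: centre of the bottom, z up. Leave alone
- tube_done_2: the other finished tube in the rack, same as tube_done_1. Leave alone
- rack: fixed white plastic tube rack, 56 (x) x 172 (y) mm, top 54 mm high, on four 10 mm feet; three 23 mm holes 36 mm deep in a row along its y, 55 mm apart, the middle one at its centre; which tube stands in which hole varies. Origin: centre of the underside
- press: fixed blue lever press. Origin: centre of the underside of its base plate (220 x 120 x 14 mm). Its front, to which the lever is pulled, is -x; z is up. The column with the lever pivot stands at x = +65 mm, 56 mm wide, 172 mm high; a catch post beside it at x = 74, y = +45 mm is 218 mm high
- nest (a point): centre of the inner floor of the round white nest (holder cup) on the press base, at [-55, 0, 19] mm in the press frame. Bore 24 mm, mouth flaring to 32 mm over the top 8 mm, rim 29 mm above this floor, 41 mm outside. A seated tube's origin is at this point. With the lever up nothing stands over the nest; the nearest part, the pad, is 85 mm behind its axis
- pivot (a point): the lever's hinge: a horizontal axis along the press's y, 65 mm behind the press origin (+x), 150 mm above the bench
- lever (a joint): angle of the press lever, rad: 0 = up (10 degrees past upright to the back, start), grows as the handgrip is pulled to the front (press -x) and down; 1.745 = its stop, lever level. A return spring pushes it up all the way; holding it at the stop takes about 16 N at the handgrip. With the catch locked it gives only about 0.1 rad
- handgrip: black round bar, 18 mm diameter, 84 mm long, along the press's y on the lever's -y side. Origin: its centre, 180 mm from the pivot axis, 55 mm to -y of the lever's middle. Height 0.327 m at lever 0 (31 mm behind the pivot), 0.150 m at 1.745 (press frame [-115, -55, 150] mm). Its y axis is the bar's axis. It is a sleeve that turns freely on its bar, so a firm grip on it can follow the whole arc
- pad: white round pad, 32 mm, on a sprung ram under the lever 120 mm from the pivot; it meets the proud stopper at about lever 1.62, then its spring gives (1.5 N per mm) up to the lever's stop, where it presses with about 17 N. Origin: centre of its lower face
- catch (a joint): angle of the safety catch, rad: 0 = locked (its dark nose lies across the front of the lever), grows as the red thumb tab is pushed down; 1.05 = its stop, free. The nose is clear of the lever from about 0.8. It stays where it is left and takes about 2 N at the tab
- thumb_tab (a point): red ribbed thumb tab of the catch, 26 x 28 x 7 mm. Point: its centre, 52 mm from the catch's pin, which lies along the press's x through press [58, 45, 210] mm. Locked, it is cranked up 30 degrees to +y, at about [58, 90, 236]; free, it slopes 30 degrees down, at about [58, 90, 184]. Push straight down on it with closed fingertips

How it is judged:
By the outcome, as a careful person would: the job done as asked, in the order asked, and still so for the second after the job is handed in, while the arm keeps its last pose, push and grip.
It also fails if it takes over 61 s, if anything falls off the work surface, if the arm or the gripper's body presses on something with over 40 N, if the wrist force passes 120 N, or if a joint passes its speed limit or range.

## Working session

There is one attempt and no reset: what is moved stays moved. The work goes in short steps, Python scripts to look and compute and a shell command to move; the robot and the scene stay as the last step left them, time stands still between calls to the robot, and variables do not carry over. Pictures are saved under pics/ and viewed, at most 10 in all, crops included, and the job is handed in when it is done.

```bash
mkdir -p pics; cat > h.py <<'E'
import numpy as np,cv2
from scipy.spatial.transform import Rotation as R
from plant import get_state,viewer,ctrl
def pose():
    s=get_state();T=np.eye(4);T[:3,:3]=R.from_quat(s['tcp_rot']).as_matrix();T[:3,3]=s['eef_pos'];return T
def camT(n,T=None):
    p=viewer.camera_params(n)
    if 'hand_eye' in p: return (pose() if T is None else T)@np.array(p['hand_eye'])
    C=np.eye(4);a=np.array(p['attitude'],float)
    C[:3,:3]=R.from_quat(a).as_matrix() if a.size==4 else a;C[:3,3]=p['xyz'];return C
def ray(n,uv,T=None):
    p=viewer.camera_params(n);f=200/np.tan(np.radians(p['fov_y'])/2)
    d=np.array([(uv[0]-p['cx'])/f,(uv[1]-p['cy'])/f]);u=d.copy()
    for _ in range(20):u=d/(1+p['k1']*(u@u))
    C=camT(n,T);return C[:3,3],C[:3,:3]@np.array([u[0],-u[1],-1])
def proj(n,P,T=None):
    p=viewer.camera_params(n);f=200/np.tan(np.radians(p['fov_y'])/2)
    C=camT(n,T);q=(np.atleast_2d(P)-C[:3,3])@C[:3,:3];s=np.c_[q[:,0],-q[:,1]]/-q[:,2:]
    s=s*(1+p['k1']*(s**2).sum(1,keepdims=True));return s*f+[p['cx'],p['cy']]
def atz(n,uv,z,T=None):
    o,d=ray(n,uv,T);return o+d*(z-o[2])/d[2]
def tri(rs):
    A=0;b=0
    for o,d in rs:
        d=d/np.linalg.norm(d);M=np.eye(3)-np.outer(d,d);A=A+M;b=b+M@o
    X=np.linalg.solve(A,b);return X,[np.linalg.norm(np.cross(X-o,d/np.linalg.norm(d))) for o,d in rs]
E
cat > a.py <<'E'
from h import *
for n in('scene','top','wrist'):print(n,viewer.camera_params(n))
print(get_state(),ctrl.pinch_z)
for n in('scene','top'):
    cv2.imwrite(f'pics/{n}0.png',viewer.read_camera(n))
    for k in('tube','tube_done_1','stopper','rack','press','nest','pivot','handgrip','pad','thumb_tab'):
        print(n,k,[(np.round(np.array(d['xy'])*[640,400],1),round(d['confidence'],2)) for d in viewer.pinpoint(n,k)][:4])
E
python3 a.py
```

```text
scene {'fov_y': 48.237503185981, 'cx': 316.8791658325558, 'cy': 195.35031015085002, 'k1': -0.045507201431881944, 'xyz': array([-0.47780271, -0.57950796,  0.76445346]), 'attitude': array([ 0.45033517, -0.27298662, -0.44467464,  0.72452813])}
top {'fov_y': 42.744884250411516, 'cx': 316.90329604339706, 'cy': 198.39970365495972, 'k1': -0.1342421762672853, 'xyz': array([ 0.39615931, -0.06522263,  1.58082023]), 'attitude': array([ 0.03987917, -0.03201874, -0.70333142,  0.70902   ])}
wrist {'fov_y': 71.80001596011407, 'cx': 319.91498059506876, 'cy': 201.51868717542024, 'k1': 0.012101554965061545, 'hand_eye': array([[ 8.99425346e-05,  9.55541952e-01,  2.94855168e-01,
         7.47413179e-02],
       [ 9.99998762e-01,  3.77304884e-04, -1.52777742e-03,
         4.70723646e-04],
       [-1.57110571e-03,  2.94854941e-01, -9.55540735e-01,
        -1.43155822e-01],
       [ 0.00000000e+00,  0.00000000e+00,  0.00000000e+00,
         1.00000000e+00]])}
{'time': 0.0, 'qpos': array([ 1.15402082e+00,  2.87193647e-01,  1.57816589e+00,  7.18369702e-06,
        1.27860707e+00, -1.49976521e-01]), 'dq': arr
[... 362 characters left out ...]
3867805e-03, -3.35179126e-04]), 'contact_force': array([ 0.68863046, -0.20333994, -0.37373972]), 'wrist_torque': array([ 0.02430865,  0.01669971, -0.00410414]), 'finger_force': 0.0, 'opening': 0.9968113122529632} 0.0187
scene tube [(array([211.1, 226.9]), 0.45)]
scene tube_done_1 [(array([235.7, 238.8]), 0.6)]Traceback (most recent call last):
  File "a.py", line 7, in <module>
    print(n,k,[(np.round(np.array(d['xy'])*[640,400],1),round(d['confidence'],2)) for d in viewer.pinpoint(n,k)][:4])
                                                                                           ~~~~~~~~~~~~~~~^^^^^
ValueError: it knows: handgrip, nest, pad, pivot, press, rack, thumb_tab, tube, tube_done
```

```bash
sed -i '/^for n in..scene.,.top.,/d;/^print(get/d;s/tube_done_1/tube_done/;s/.stopper.,//' a.py; python3 a.py; python3 -c "
import cv2,numpy as np
a=cv2.imread('pics/scene0.png');b=cv2.imread('pics/top0.png');cv2.imwrite('pics/both.png',np.vstack([a[80:380],b[0:300]]))"
```

```text
scene tube [(array([213.4, 228.5]), 0.7), (array([444.7, 184.4]), 0.32)]
scene tube_done [(array([233.3, 238.4]), 0.63), (array([223.5, 230. ]), 0.54)]
scene rack [(array([225.6, 238. ]), 0.64), (array([445.5, 185.1]), 0.47)]
scene press [(array([389.1, 281.4]), 0.61)]
scene nest [(array([371.6, 278.4]), 0.83)]
scene pivot [(array([418.4, 237.3]), 0.58), (array([412.2, 193.8]), 0.48)]
scene handgrip []
scene pad [(array([412.1, 192.1]), 0.41)]
scene thumb_tab [(array([415.5, 196.9]), 0.55), (array([226.1, 236.2]), 0.22)]
top tube [(array([216.7, 223.7]), 0.58), (array([197.5, 222.6]), 0.53), (array([387.1, 223.8]), 0.47)]
top tube_done [(array([232.5, 226.7]), 0.66), (array([218.1, 223.5]), 0.58)]
top rack [(array([218.5, 221.4]), 0.77), (array([232.9, 223.1]), 0.51)]
top press [(array([398.1, 215.8]), 0.9)]
top nest [(array([382.5, 221.7]), 0.56)]
top pivot [(array([425.5, 209. ]), 0.81)]
top handgrip [(array([458.6, 217.7]), 0.67)]
top pad [(array([432.2, 201.7]), 0.42)]
top thumb_tab [(array([417.9, 171.8]), 0.58)]
```

View pics/both.png

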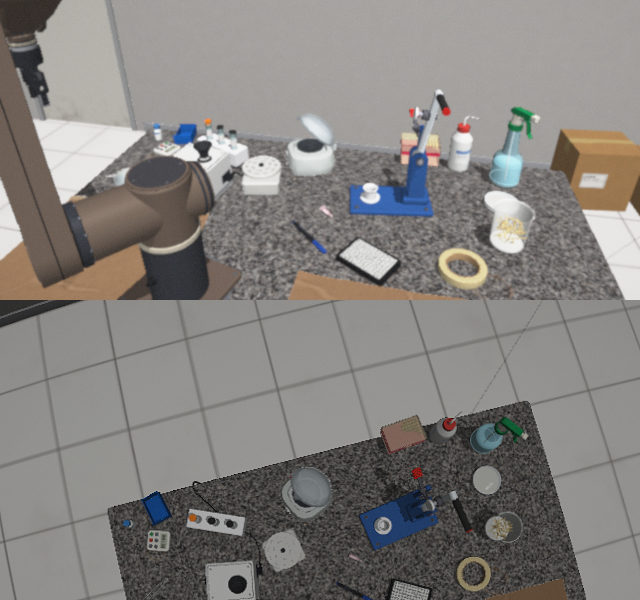

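The pictures show the press right of centre: nest at about top (383,223), red tab (417,172), black handgrip (460,212). The rack is on the left, with the orange stopper at about top (195,219), the +y end, and the two black ones at (213,221) and (231,224).

```bash
cat > b.py <<'E'
from h import *
from scipy.optimize import least_squares
# press fit: points in press frame vs pixels
pts=[((-.055,0,.019),'scene',(371.6,278.4)),((-.055,0,.019),'top',(382.5,221.7)),((0,0,0),'top',(398.1,215.8)),((0,0,0),'scene',(389.1,281.4)),
((.058,.09,.236),'top',(417.9,171.8)),((.058,.09,.236),'scene',(415.5,196.9)),((.096,-.055,.327),'top',(458.6,212))]
def W(p,P):c,s=np.cos(p[3]),np.sin(p[3]);P=np.array(P);return np.r_[p[0]+c*P[0]-s*P[1],p[1]+s*P[0]+c*P[1],p[2]+P[2]]
def res(p):
    return np.concatenate([proj(n,W(p,P))[0]-uv for P,n,uv in pts])
g=atz('top',(398,216),0);g2=atz('top',(425,209),.1)
for v in ['free']:
    r=least_squares(res,[g[0],g[1],0,-1.3],loss='soft_l1');print('press',np.round(r.x,4),np.degrees(r.x[3]),np.round(r.fun,1))
p=r.x
for k,P in dict(nest=(-.055,0,.019),tab=(.058,.09,.236),grip0=(.096,-.055,.327),grip1=(-.115,-.055,.15),pivot=(.065,0,.15)).items():print(k,np.round(W(p,P),3))
for u in [(195,219),(213,221),(231,224)]:print(np.round(atz('top',u,.12),3))
print('rack',atz('top',(216.5,222.5),.054))
for k in ('pics/top0.png','pics/scene0.png'):
    h=cv2.cvtColor(cv2.imread(k),cv2.COLOR_BGR2HSV);m=cv2.inRange(h,(5,150,120),(18,255,255));n,_,st,c=cv2.connectedComponentsWithStats(m)
    print([(st[i],c[i].round(1)) for i in range(1,n) if st[i][4]>8])
E
python3 b.py
```

```text
press [ 0.5071 -0.3006 -0.0158 -1.1883] -68.08227421572357 [-1.1  0.1 -0.3 -0.1 -0.4 -0.3  0.8  3.6 -0.3 -1.1 -0.1 -1.   1.5  0.9]
nest [ 0.487 -0.25   0.003]
tab [ 0.612 -0.321  0.22 ]
grip0 [ 0.492 -0.41   0.311]
grip1 [ 0.413 -0.214  0.134]
pivot [ 0.531 -0.361  0.134]
[0.483 0.304 0.12 ]
[0.477 0.251 0.12 ]
[0.469 0.198 0.12 ]
rack [0.47671674 0.25421974 0.054     ]
[(array([189, 214,   7,   7,  37], dtype=int32), array([192.2, 217.4]))]
[(array([205, 199,   6,   5,  22], dtype=int32), array([207.5, 200.9]))]
```

```bash
cat > plan.py <<'E'
from h import *
import sys
# plan.py x y z yaw(y-axis angle deg or 'k') N
def plan(tgt,yaw,N):
    T=pose();a=np.degrees(np.arctan2(T[1,1],T[0,1]))
    sp=0 if yaw is None else -((yaw-a+180)%360-180)
    d=np.array(tgt)-T[:3,3];M=T[:3,:3]
    n=max(N,int(np.ceil(np.linalg.norm(d)/.0405)),int(np.ceil(abs(sp)/7.1)))
    print('yaw',round(a,1),'d',d.round(4),'tilt',T[:3,2].round(4),'n',n);rows=[]
    for i in range(n):
        v=M.T@(d/n);rows.append([round(float(x),4) for x in v]+[round(float(sp/n),2)]);M=M@R.from_euler('z',sp/n,degrees=True).as_matrix()
    if abs(sp)<.1:print(n,'x',rows[0])
    else:print(rows)
if __name__=='__main__':
    a=sys.argv;plan([float(x) for x in a[1:4]],None if a[4]=='k' else float(a[4]),int(a[5]))
E
python3 - <<'E'
from h import *
X=tri([ray('top',(192.2,217.4)),ray('scene',(207.5,200.9))]);print(X)
print(np.round([atz('top',(192.2,217.4),.118)],3))
E
python3 plan.py .482 .3 .25 -7.6 12
```

```text
(array([0.48811915, 0.31201645, 0.11675122]), [np.float64(0.001149252217941918), np.float64(0.0011492522179421152)])
[[0.487 0.313 0.118]]
yaw 74.7 d [ 0.3041 -0.3511  0.0187] tilt [ 0.  0. -1.] n 12
[[-0.0322, -0.0215, -0.0016, 6.86], [-0.0345, -0.0176, -0.0016, 6.86], [-0.0364, -0.0133, -0.0016, 6.86], [-0.0377, -0.0089, -0.0016, 6.86], [-0.0385, -0.0043, -0.0016, 6.86], [-0.0387, 0.0003, -0.0016, 6.86], [-0.0384, 0.0049, -0.0016, 6.86], [-0.0375, 0.0095, -0.0016, 6.86], [-0.0361, 0.0139, -0.0016, 6.86], [-0.0342, 0.0181, -0.0016, 6.86], [-0.0318, 0.0221, -0.0016, 6.86], [-0.0289, 0.0257, -0.0016, 6.86]]
```

```bash
python3 -m handwheel '[[[0.0854,-0.032,-0.0215,-0.0016,6.86],[0.0854,-0.0345,-0.0175,-0.0016,6.86],[0.0854,-0.0365,-0.0135,-0.0016,6.86],[0.0854,-0.0375,-0.009,-0.0016,6.86],[0.0854,-0.0385,-0.0045,-0.0016,6.86],[0.0854,-0.0385,0,-0.0016,6.86],[0.0854,-0.0385,0.005,-0.0016,6.86],[0.0854,-0.0375,0.0095,-0.0016,6.86],[0.0854,-0.036,0.014,-0.0016,6.86],[0.0854,-0.034,0.018,-0.0016,6.86],[0.0854,-0.032,0.022,-0.0016,6.86],[0.0854,-0.029,0.0255,-0.0016,6.86]]]'
cat > c.py <<'E'
from h import *
import sys
T=pose();im=viewer.read_camera('wrist');cv2.imwrite(sys.argv[1],im);np.save(sys.argv[1][:-4],T)
h=cv2.cvtColor(im,cv2.COLOR_BGR2HSV);m=cv2.inRange(h,(4,140,100),(20,255,255));n,_,st,c=cv2.connectedComponentsWithStats(m)
for i in range(1,n):
    if st[i][4]>300:print(st[i],c[i].round(1),atz('wrist',c[i],.1165,T).round(4))
for k in('tube_done','tube','rack'):print(k,[(np.round(np.array(d['xy'])*[640,400],1),round(d['confidence'],2)) for d in viewer.pinpoint('wrist',k)][:4])
print(T.round(3))
E
python3 c.py pics/w1.png
```

```text
time: 2.15
eef_pos: [0.4819, 0.298, 0.2509]
tcp_rot: [0.754, 0.656, 0.0, 0.0]
contact_force: [0.1, 1.0, -0.1]
opening: 1.001
finger_force: 0.0
[316 168  20  21 343] [325.6 178. ] [0.4905 0.3127 0.1165]
tube_done [(array([325.6, 234. ]), 0.74), (array([325.4, 197.7]), 0.61)]
tube [(array([321.3, 163.3]), 0.92)]
rack [(array([328.2, 197.8]), 0.66)]
[[ 0.138  0.99   0.001  0.482]
 [ 0.99  -0.138  0.     0.298]
 [ 0.     0.001 -1.     0.251]
 [ 0.     0.     0.     1.   ]]
```

View pics/w1.png

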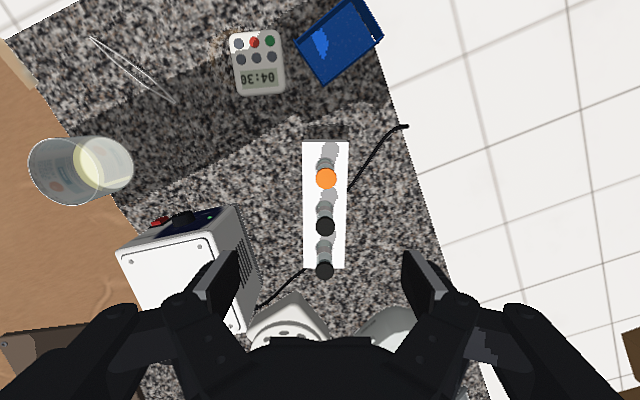

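The wrist view shows the orange stopper at (326,178), with the black ones at (325,226) and (324,271). The rack is vertical in the picture, so the yaw is right.

```bash
python3 plan.py .4895 .3125 .19 k 4; python3 -m handwheel '[[[0.06,0.004,0.0015,0.015,0],[0.06,0.004,0.0015,0.015,0],[0.06,0.004,0.0015,0.015,0],[0.06,0.004,0.0015,0.016,0],[0.06,0,0,0,0]]]' && python3 c.py pics/w2.png
python3 - <<'E'
from h import *
a=np.load('pics/w1.npy');
print('see centroid from c.py to triangulate')
E
```

```text
yaw -7.7 d [ 0.008   0.0136 -0.0606] tilt [-2.e-04  4.e-04 -1.e+00] n 4
4 x [0.0036, 0.0015, 0.0151, 0.0]
time: 2.77
eef_pos: [0.4859, 0.3156, 0.1855]
tcp_rot: [0.751, 0.66, -0.003, -0.001]
contact_force: [-0.6, -0.5, -0.3]
opening: 0.702
finger_force: 0.0
[313 203  26  27 536] [325.7 216.8] [0.4904 0.3122 0.1165]
tube_done [(array([326.2, 229.3]), 0.84), (array([322.2, 269.5]), 0.66)]
tube [(array([323.5, 185.4]), 0.78)]
rack [(array([322.2, 223.9]), 0.88)]
[[ 0.129  0.992 -0.007  0.486]
 [ 0.992 -0.129 -0.002  0.316]
 [-0.003 -0.006 -1.     0.186]
 [ 0.     0.     0.     1.   ]]
see centroid from c.py to triangulate
```

```bash
python3 -m handwheel '[[[0.06,0,0,0,0],[0.06,0,0,0,0]]]'; python3 plan.py .4904 .3122 .065 k 8;  python3 - <<'E'
from h import *
print(tri([ray('wrist',(325.6,178),np.load('pics/w1.npy')),ray('wrist',(325.7,216.8),np.load('pics/w2.npy'))]))
E
```

```text
time: 3.13
eef_pos: [0.4894, 0.315, 0.1909]
tcp_rot: [0.752, 0.659, 0.001, 0.0]
contact_force: [-0.2, 0.1, 0.4]
opening: 0.701
finger_force: 0.0
yaw -7.6 d [ 0.001  -0.0028 -0.1259] tilt [ 2.1e-03  9.0e-04 -1.0e+00] n 8
8 x [-0.0004, 0.0001, 0.0157, 0.0]
(array([0.49055564, 0.31337629, 0.11954258]), [np.float64(2.6192093697680334e-05), np.float64(2.619209369759044e-05)])
```

```bash
python3 -m handwheel '[[[0.06,-0.0003,0.0001,0.0155,0],[0.06,-0.0003,0.0001,0.0155,0],[0.06,-0.0003,0.0001,0.0155,0],[0.06,-0.0003,0.0001,0.0155,0],[0.06,-0.0003,0.0001,0.0155,0],[0.06,-0.0003,0.0001,0.0155,0],[0.06,-0.0003,0.0001,0.0155,0],[0.06,0,0,0.016,0],[0.06,0,0,0,0],[0.06,0,0,0,0]]]' 30; python3 c.py pics/w3.png
```

```text
time: 3.97
eef_pos: [0.4891, 0.3123, 0.0648]
tcp_rot: [0.753, 0.659, -0.001, -0.0]
contact_force: [0.6, 0.5, 0.8]
opening: 0.699
finger_force: 0.0
[ 294  286   56   55 2345] [321.7 314.9] [0.4904 0.3128 0.1165]
tube_done []
tube [(array([318.5, 221.6]), 0.68)]
rack [(array([321.8, 224.9]), 0.25)]
[[ 0.133  0.991 -0.001  0.489]
 [ 0.991 -0.133 -0.001  0.312]
 [-0.001 -0.001 -1.     0.065]
 [ 0.     0.     0.     1.   ]]
```

View pics/w3.png

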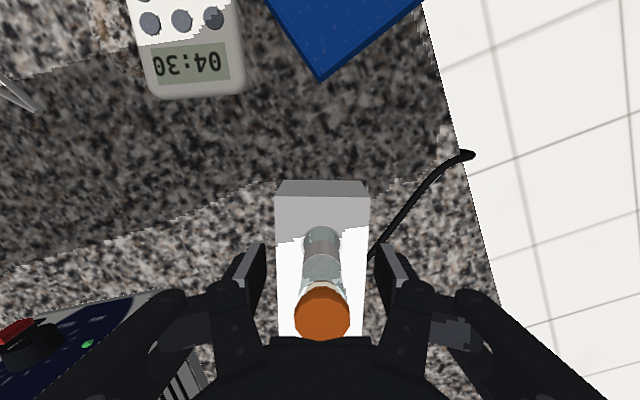

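The wrist view shows the tube with its orange stopper at (322,315), centred between the pads. I'll close on it.

```bash
python3 -m handwheel '[[[0.03,0,0.0012,0,0],[0.01,0,0,0,0],[0.01,0,0,0,0],[0.01,0,0,0,0],[0.01,0,0,0,0],[0.01,0,0,0,0]]]' 30; python3 plan.py .4904 .3122 .24 k 6
```

```text
time: 4.67
eef_pos: [0.4908, 0.3125, 0.0655]
tcp_rot: [0.752, 0.659, 0.0, 0.0]
contact_force: [0.8, 0.7, 2.2]
opening: 0.228
finger_force: 29.3
yaw -7.6 d [-0.0004 -0.0003  0.1745] tilt [ 6.e-04  2.e-04 -1.e+00] n 6
6 x [-0.0001, -0.0, -0.0291, 0.0]
```

```bash
python3 -m handwheel '[[[0.01,0,0,-0.015,0],[0.01,0,0,-0.03,0],[0.01,0,0,-0.03,0],[0.01,0,0,-0.03,0],[0.01,0,0,-0.03,0],[0.01,0,0,-0.025,0],[0.01,0,0,-0.015,0]]]' 30; python3 plan.py .45 .04 .24 k 8
```

```text
time: 5.25
eef_pos: [0.4915, 0.3128, 0.2435]
tcp_rot: [0.752, 0.659, 0.002, 0.001]
contact_force: [0.5, 1.1, -0.1]
opening: 0.226
finger_force: 30.0
yaw -7.6 d [-0.0415 -0.2728 -0.0035] tilt [ 0.0042  0.0017 -1.    ] n 8
8 x [-0.0345, -0.0006, 0.0004, 0.0]
```

```bash
python3 -m handwheel '[[[0.01,-0.02,0,0,0],[0.01,-0.0345,-0.001,0,0],[0.01,-0.0345,-0.001,0,0],[0.01,-0.0345,-0.001,0,0],[0.01,-0.0345,-0.001,0,0],[0.01,-0.0345,-0.001,0,0],[0.01,-0.0345,-0.001,0,0],[0.01,-0.0345,-0.001,0,0],[0.01,-0.0145,0,0,0]]]'; python3 plan.py .46 -.155 .24 22 6
```

```text
time: 6.0
eef_pos: [0.446, 0.0369, 0.2395]
tcp_rot: [0.753, 0.658, -0.001, 0.0]
contact_force: [0.1, -0.6, -0.9]
opening: 0.22
finger_force: 30.0
yaw -7.7 d [ 0.014  -0.1919  0.0005] tilt [-8.0e-04 -1.3e-03 -1.0e+00] n 6
[[-0.0314, 0.0066, -0.0, -4.96], [-0.0318, 0.0039, -0.0, -4.96], [-0.032, 0.0011, -0.0, -4.96], [-0.032, -0.0017, -0.0, -4.96], [-0.0318, -0.0044, -0.0, -4.96], [-0.0313, -0.0071, -0.0, -4.96]]
```

```bash
python3 -m handwheel '[[[0.01,-0.0315,0.0065,0,-5],[0.01,-0.032,0.004,0,-5],[0.01,-0.032,0.001,0,-5],[0.01,-0.032,-0.0015,0,-5],[0.01,-0.032,-0.0045,0,-5],[0.01,-0.0315,-0.007,0,-4.8],[0.01,0,0,0,0],[0.01,0,0,0,0],[0.01,0,0,0,0]]]'
cat > d.py <<'E'
from h import *
import sys
T=pose();im=viewer.read_camera('wrist');cv2.imwrite(sys.argv[1],im);np.save(sys.argv[1][:-4],T);print(T.round(3))
for k in('nest','press','tube','pad','thumb_tab','handgrip','pivot'):print(k,[(np.round(np.array(d['xy'])*[640,400],1),round(d['confidence'],2)) for d in viewer.pinpoint('wrist',k)][:3])
E
python3 d.py pics/w4.png
```

```text
time: 6.75
eef_pos: [0.4617, -0.1523, 0.2394]
tcp_rot: [0.558, 0.83, 0.0, -0.001]
contact_force: [-0.1, 0.3, -0.5]
opening: 0.223
finger_force: 30.0
[[-0.377  0.926 -0.001  0.462]
 [ 0.926  0.377  0.001 -0.152]
 [ 0.001 -0.001 -1.     0.239]
 [ 0.     0.     0.     1.   ]]
nest [(array([308.8, 238.6]), 0.87)]
press []
tube [(array([317.8, 224.8]), 0.62)]
pad []
thumb_tab []
handgrip []
pivot []
```

View pics/w4.png

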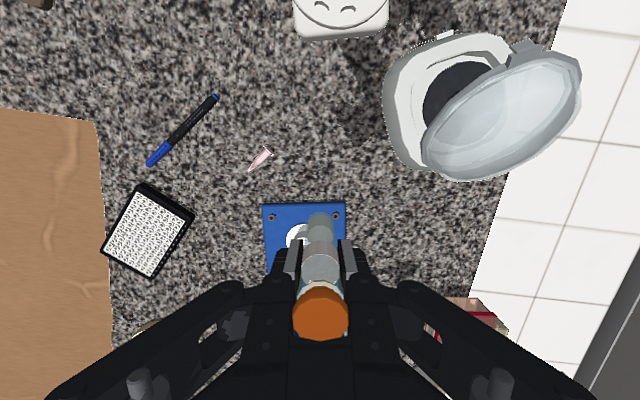

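The view shows the carried tube at centre, with the front corners of the blue base plate at about (262,204) and (345,202). The nest is half hidden behind the tube at about (300,235).

```bash
cat > e.py <<'E'
from h import *
from scipy.optimize import least_squares
T=np.load('pics/w4.npy');im=cv2.imread('pics/w4.png');h=cv2.cvtColor(im,cv2.COLOR_BGR2HSV);m=cv2.inRange(h,(100,150,60),(125,255,255));m[:190]=0;m[:,:255]=0;m[:,355:]=0
cols=np.arange(270,340,4);top=[np.argmax(m[:,c]>0) for c in cols]
fe=np.polyfit(cols,top,1)
rows=np.arange(210,235,3)
L=np.polyfit(rows,[np.argmax(m[r]>0)-.5 for r in rows],1);Rr=np.polyfit(rows,[640-np.argmax(m[r][::-1]>0)-.5 for r in rows],1)
c=[]
for e in (L,Rr):
    x=300
    for _ in range(20):y=np.polyval(fe,x);x=np.polyval(e,y)
    c.append((x,y))
a,b=[atz('wrist',u,.014,T) for u in c]
print(c,a,b,np.linalg.norm(a-b))
yv=(b-a)[:2];yv/=np.linalg.norm(yv);print('press yaw',np.degrees(np.arctan2(-yv[0],yv[1])))
xv=np.array([yv[1],-yv[0]]);mid=(a+b)[:2]/2;print('nest from corners',mid+xv*.055,'origin',mid+xv*.11)
print('nest pinpoint',atz('wrist',(308.8,238.6),.019,T),'top',atz('top',(382.5,221.7),.019),'scene',atz('scene',(371.6,278.4),.019))
# top plate mask
im=cv2.imread('pics/top0.png');h=cv2.cvtColor(im,cv2.COLOR_BGR2HSV);m=cv2.inRange(h,(100,150,40),(125,255,255));m[:,:340]=0
k,_,st,ce=cv2.connectedComponentsWithStats(m);i=1+np.argmax(st[1:,4]);ys,xs=np.where(_==i)
P=np.array([atz('top',(x,y),.014)[:2] for x,y in zip(xs,ys)]);
f=P@-xv;g=P@yv
print('front edge along x',-f.max(),'mid',mid@xv,'y range (front half)',[g[f>f.max()-.08].min(),g[f>f.max()-.08].max()],'vs',[a[:2]@yv,b[:2]@yv])
E
python3 e.py
```

```text
[(np.float64(260.64840629330735), np.float64(203.40595435764752)), (np.float64(344.93654477624773), np.float64(201.64451493114655))] [ 0.4010771  -0.22036855  0.014     ] [ 0.50915887 -0.17368583  0.014     ] 0.11773251081282197
press yaw -66.639499418358
nest from corners [ 0.47692631 -0.24751874] origin [ 0.49873465 -0.29801029]
nest pinpoint [ 0.48233978 -0.24276845  0.019     ] top [ 0.48532906 -0.24858275  0.019     ] scene [ 0.4683177  -0.25906578  0.019     ]Traceback (most recent call last):
  File "e.py", line 21, in <module>
    P=np.array([atz('top',(x,y),.014)[:2] for x,y in zip(xs,ys)]);
                ~~~^^^^^^^^^^^^^^^^^^
  File "h.py", line 21, in atz
    o,d=ray(n,uv,T);return o+d*(z-o[2])/d[2]
        ~~~^^^^^^^^
  File "h.py", line 15, in ray
    C=camT(n,T);return C[:3,3],C[:3,:3]@np.array([u[0],-u[1],-1])
  File "h.py", line 7, in camT
    p=viewer.camera_params(n)
ValueError: time passes only in moves, steps and waits
```

```bash
python3 -m handwheel '[[[0.01,0,0.02,0,0],[0.01,0,0.02,0,0],[0.01,0,0.02,0,0],[0.01,0,0,0,0],[0.01,0,0,0,0],[0.01,0,0,0,0]]]'; python3 d.py pics/w5.png;  python3 -m handwheel '[[[0.01,0,-0.03,0,0],[0.01,0,-0.04,0,0],[0.01,0,-0.04,0,0],[0.01,0,-0.03,0,0],[0.01,0,0,0,0],[0.01,0,0,0,0],[0.01,0,0,0,0]]]'; python3 d.py pics/w6.png; python3 -c "
import cv2,numpy as np
cv2.imwrite('pics/w56.png',cv2.resize(np.hstack([cv2.imread('pics/w%d.png'%i)[170:320,190:450] for i in(5,6)]),(0,0),fx=1.5,fy=1.5))"
```

```text
time: 7.65
eef_pos: [0.5172, -0.1299, 0.2398]
tcp_rot: [0.558, 0.83, -0.0, -0.0]
contact_force: [-0.3, 0.4, -0.7]
opening: 0.22
finger_force: 30.0
[[-0.378  0.926 -0.001  0.517]
 [ 0.926  0.378  0.    -0.13 ]
 [ 0.    -0.001 -1.     0.24 ]
 [ 0.     0.     0.     1.   ]]
nest [(array([261.5, 237.2]), 0.72)]
press []
tube [(array([318.7, 221.6]), 0.77)]
pad []
thumb_tab []
handgrip []
pivot []
time: 8.63
eef_pos: [0.3884, -0.1831, 0.2404]
tcp_rot: [0.558, 0.83, 0.0, 0.001]
contact_force: [-0.2, -0.3, -0.8]
opening: 0.228
finger_force: 30.1
[[-0.377  0.926  0.001  0.388]
 [ 0.926  0.377 -0.    -0.183]
 [-0.001  0.001 -1.     0.24 ]
 [ 0.     0.     0.     1.   ]]
nest [(array([361.2, 237.9]), 0.59)]
press [(array([356.7, 265. ]), 0.64)]
tube [(array([317.6, 223.6]), 0.59)]
pad []
thumb_tab []
handgrip []
pivot []
```

View pics/w56.png

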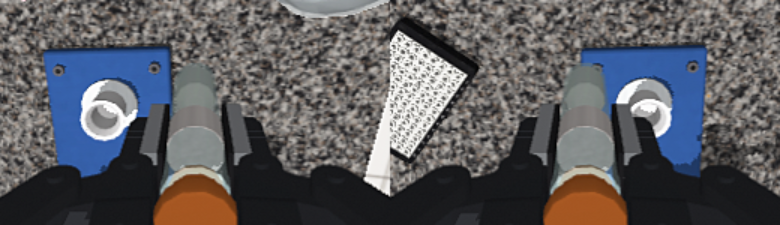

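Left view: the rim is centred at about (258,250). Right view: about (363,248). The bore floor sits a little above each of these in the picture.

```bash
python3 -m handwheel '[[[0.01,0,0,0,0]]]' >/dev/null; cat > f.py <<'E'
from h import *
A=np.load('pics/w5.npy');B=np.load('pics/w6.npy');C=np.load('pics/w4.npy')
print('floor tri',tri([ray('wrist',(261.5,237.2),A),ray('wrist',(361.2,237.9),B),ray('wrist',(308.8,238.6),C)]))
for uv,T in[((261.5,237.2),A),((361.2,237.9),B)]:print(atz('wrist',uv,.019,T).round(4))
print('rim tri',tri([ray('wrist',(258,250),A),ray('wrist',(363,248),B)]))
for uv,T in[((258,250),A),((363,248),B)]:print(atz('wrist',uv,.048,T).round(4))
# plate front corners in both
for n,T,x0,x1 in(('5',A,215,305),('6',B,316,402)):
    im=cv2.imread(f'pics/w{n}.png');h=cv2.cvtColor(im,cv2.COLOR_BGR2HSV);m=cv2.inRange(h,(100,150,60),(125,255,255));m[:190]=0;m[:,:x0]=0;m[:,x1:]=0
    cols=np.arange(x0+15,x1-15,4);fe=np.polyfit(cols,[np.argmax(m[:,c]>0)-.5 for c in cols],1)
    print(n,[atz('wrist',(c,np.polyval(fe,c)),.014,T).round(4) for c in (cols[0],cols[-1])])
    r=np.arange(206,230,3)
    l=np.median([np.argmax(m[k]>0)-.5 for k in r]);q=np.median([640-np.argmax(m[k][::-1]>0)-.5 for k in r])
    print(l,q,atz('wrist',(l,217),.014,T).round(4),atz('wrist',(q,217),.014,T).round(4))
# rim white mask view5
im=cv2.imread('pics/w5.png');h=cv2.cvtColor(im,cv2.COLOR_BGR2HSV);m=cv2.inRange(h,(0,0,120),(180,60,255));m[:215]=0;m[270:]=0;m[:,:235]=0;m[:,283:]=0
ys,xs=np.where(m);print(xs.min(),xs.max(),ys.min(),ys.max())
E
python3 f.py
```

```text
floor tri (array([ 0.47735655, -0.23994246,  0.02854   ]), [np.float64(0.0024071995040188927), np.float64(0.002153046082160215), np.float64(0.0039617315569905115)])
[ 0.4746 -0.2444  0.019 ]
[ 0.4792 -0.2451  0.019 ]
rim tri (array([ 0.47731449, -0.2465374 ,  0.05130692]), [np.float64(0.0007154576787221959), np.float64(0.0007154576787221889)])
[ 0.4774 -0.2492  0.048 ]
[ 0.4781 -0.2471  0.048 ]
5 [array([ 0.4167, -0.2131,  0.014 ]), array([ 0.4883, -0.1819,  0.014 ])]
220.0 303.5 [ 0.4099 -0.2395  0.014 ] [ 0.5196 -0.1948  0.014 ]
6 [array([ 0.4184, -0.2123,  0.014 ]), array([ 0.485 , -0.1832,  0.014 ])]
331.5 400.0 [ 0.4281 -0.2333  0.014 ] [ 0.5184 -0.1966  0.014 ]
244 281 223 263
```

```bash
python3 plan.py .4777 -.2475 .13 23.5 6
```

```text
yaw 22.2 d [ 0.0895 -0.0647 -0.1099] tilt [-3.e-04  2.e-04 -1.e+00] n 6
[[-0.0156, 0.0097, 0.0183, -0.21], [-0.0157, 0.0097, 0.0183, -0.21], [-0.0157, 0.0096, 0.0183, -0.21], [-0.0157, 0.0096, 0.0183, -0.21], [-0.0158, 0.0095, 0.0183, -0.21], [-0.0158, 0.0094, 0.0183, -0.21]]
```

```bash
python3 -m handwheel '[[[0.01,-0.0155,0.01,0.01,0],[0.01,-0.0235,0.014,0.015,0],[0.01,-0.0235,0.014,0.02,0],[0.01,-0.0235,0.014,0.02,0],[0.01,-0.0085,0.006,0.02,-1.2],[0.01,0,0,0.015,0],[0.01,0,0,0.01,0],[0.01,0,0,0,0],[0.01,0,0,0,0],[0.01,0,0,0,0]]]'; python3 plan.py .4777 -.2475 .068 k 6
python3 - <<'E'
from h import *
im=viewer.read_camera('scene');cv2.imwrite('pics/s1.png',cv2.resize(im[150:300,300:480],(0,0),fx=4,fy=4,interpolation=cv2.INTER_CUBIC))
im=viewer.read_camera('wrist');cv2.imwrite('pics/w7.png',im)
E
```

```text
time: 9.95
eef_pos: [0.4779, -0.2488, 0.1313]
tcp_rot: [0.549, 0.836, -0.0, 0.001]
contact_force: [0.2, -0.6, -0.5]
opening: 0.227
finger_force: 30.1
yaw 23.4 d [-0.0002  0.0013 -0.0633] tilt [ 0.0016 -0.0013 -1.    ] n 6
6 x [0.0002, 0.0001, 0.0105, 0.0]
```

View pics/s1.png

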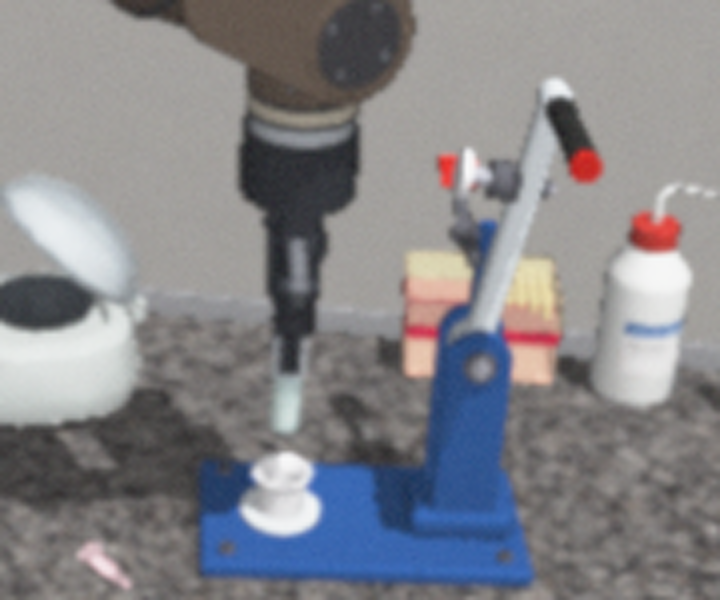

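The scene shows the tube at crop (287,405), hanging right above the nest mouth at (282,465). I'll lower it.

```bash
python3 -m handwheel '[[[0.01,0.0004,0.0001,0.011,0],[0.01,0.0003,0.0001,0.011,0],[0.01,0.0003,0,0.011,0],[0.01,0,0,0.01,0],[0.01,0,0,0.008,0],[0.01,0,0,0.006,0],[0.01,0,0,0.004,0],[0.01,0,0,0,0],[0.01,0,0,0,0]]]'; python3 plan.py .4777 -.2475 .068 k 1
```

```text
time: 10.8
eef_pos: [0.4769, -0.248, 0.0682]
tcp_rot: [0.549, 0.836, -0.001, 0.0]
contact_force: [-0.2, -4.0, -2.0]
opening: 0.224
finger_force: 30.0
yaw 23.4 d [ 0.0008  0.0005 -0.0002] tilt [-6.e-04 -1.e-03 -1.e+00] n 1
1 x [0.0001, 0.001, 0.0002, 0.0]
```

```bash
python3 -m handwheel '[[[0.01,-0.001,0.0003,0.001,0],[0.01,0,0,0,0],[0.01,0,0,0,0]]]'; python3 plan.py .4777 -.2475 .068 k 1
```

```text
time: 11.05
eef_pos: [0.4775, -0.2483, 0.0679]
tcp_rot: [0.549, 0.836, -0.0, -0.0]
contact_force: [-1.2, -3.7, -1.7]
opening: 0.224
finger_force: 30.2
yaw 23.4 d [0.0002 0.0008 0.0001] tilt [-9.e-04  1.e-04 -1.e+00] n 1
1 x [0.0007, 0.0005, -0.0001, 0.0]
```

```bash
python3 -m handwheel '[[[0.01,-0.0015,-0.0005,0,0],[0.01,0,0,0.0005,0],[0.01,0,0,0.0005,0],[0.01,0,0,0,0]]]'; python3 plan.py .4777 -.2475 .068 k 1
```

```text
time: 11.38
eef_pos: [0.478, -0.2492, 0.0669]
tcp_rot: [0.549, 0.836, 0.001, -0.0]
contact_force: [-0.6, -0.0, 0.0]
opening: 0.225
finger_force: 30.2
yaw 23.4 d [-0.0003  0.0017  0.0011] tilt [-1.0e-04  1.5e-03 -1.0e+00] n 1
1 x [0.0017, 0.0004, -0.0011, 0.0]
```

```bash
python3 -m handwheel '[[[0.01,0,0,0.0007,0],[0.01,0,0,0.0007,0],[0.01,0,0,0,0],[0.01,0,0,0,0]]]'
```

```text
time: 11.72
eef_pos: [0.4781, -0.2498, 0.0657]
tcp_rot: [0.549, 0.836, 0.0, 0.0]
contact_force: [0.0, -0.2, -0.3]
opening: 0.22
finger_force: 30.3
```

```bash
python3 -m handwheel '[[[0.01,0,0,0.001,0],[0.01,0,0,0.001,0],[0.01,0,0,0,0],[0.01,0,0,0,0]]]'
```

```text
time: 12.05
eef_pos: [0.4784, -0.2501, 0.0655]
tcp_rot: [0.549, 0.836, 0.0, -0.0]
contact_force: [-2.9, 3.3, 9.6]
opening: 0.224
finger_force: 31.4
```

Seated on the floor with about 10 N. I'll let go and rise.

```bash
python3 -m handwheel '[[[0.05,0,0,-0.001,0],[0.05,0,0,0,0],[0.05,0,0,0,0],[0.05,0,0,0,0],[0.05,0,0,-0.01,0],[0.05,0,0,-0.02,0],[0.05,0,0,-0.03,0],[0.05,0,0,-0.035,0],[0.05,0,0,-0.035,0],[0.05,0,0,-0.035,0],[0.05,0,0,-0.035,0],[0.05,0,0,-0.02,0]]]'; python3 plan.py .44 -.16 .29 k 3
```

```text
time: 13.05
eef_pos: [0.479, -0.2506, 0.2904]
tcp_rot: [0.549, 0.836, -0.0, 0.004]
contact_force: [0.4, -0.2, 0.8]
opening: 0.589
finger_force: 0.0
yaw 23.4 d [-0.039   0.0906 -0.0004] tilt [ 0.0056 -0.0045 -1.    ] n 3
3 x [0.0329, 0.0001, -0.0001, 0.0]
```

```bash
python3 plan.py .606 -.3165 .33 -66.5 13
```

```text
yaw 23.4 d [ 0.127  -0.0659  0.0396] tilt [ 0.0056 -0.0045 -1.    ] n 13
[[-0.0085, 0.007, -0.003, 6.92], [-0.0076, 0.0079, -0.003, 6.92], [-0.0066, 0.0088, -0.003, 6.92], [-0.0055, 0.0095, -0.003, 6.92], [-0.0043, 0.0101, -0.003, 6.92], [-0.0031, 0.0106, -0.003, 6.92], [-0.0018, 0.0109, -0.003, 6.92], [-0.0005, 0.011, -0.003, 6.92], [0.0009, 0.011, -0.003, 6.92], [0.0022, 0.0108, -0.003, 6.92], [0.0035, 0.0105, -0.003, 6.92], [0.0047, 0.01, -0.003, 6.92], [0.0059, 0.0093, -0.003, 6.92]]
```

```bash
python3 -m handwheel '[[[0,-0.009,0.008,-0.006,7],[0,-0.008,0.009,-0.006,7],[0,-0.007,0.01,-0.006,7],[0,-0.006,0.01,-0.006,7],[0,-0.005,0.011,-0.006,7],[0,-0.0035,0.0115,-0.006,7],[0,-0.002,0.012,-0.004,7],[0,0,0.012,0,7],[0,0.0015,0.012,0,7],[0,0.003,0.0115,0,7],[0,0.004,0.011,0,7],[0,0.005,0.0105,0,7]]]' 40;  python3 -m handwheel '[[[0,0,0,0,6],[0,0,0,0,0],[0,0,0,0,0]]]'; python3 d.py pics/w8.png
```

```text
time: 14.05
eef_pos: [0.6066, -0.3146, 0.325]
tcp_rot: [0.968, 0.251, -0.0, -0.0]
contact_force: [-0.2, 0.3, -0.6]
opening: 0.002
finger_force: 0.0
time: 14.3
eef_pos: [0.6061, -0.3144, 0.3248]
tcp_rot: [0.979, 0.204, -0.0, -0.0]
contact_force: [-0.0, -0.0, -0.5]
opening: 0.003
finger_force: 0.0
[[ 0.917  0.4   -0.     0.606]
 [ 0.4   -0.917  0.    -0.314]
 [-0.    -0.    -1.     0.325]
 [ 0.     0.     0.     1.   ]]
nest [(array([257.6, 216.6]), 0.95)]
press [(array([289.8, 213.3]), 0.91)]
tube [(array([251.9, 216.2]), 0.76)]
pad []
thumb_tab [(array([323.5, 202.4]), 0.79)]
handgrip [(array([324.4, 204.7]), 0.64), (array([257. , 214.5]), 0.16)]
pivot []
```

View pics/w8.png

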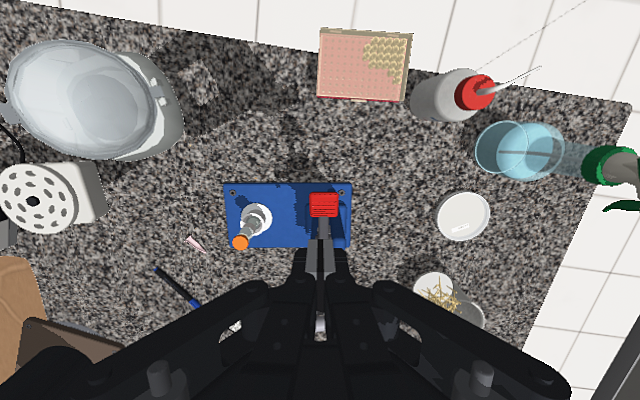

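The tube stands in the nest with its stopper at (240,242). The red tab is at (323,205), just beyond the closed fingertips.

```bash
python3 - <<'E'
from h import *
T=np.load('pics/w8.npy');im=cv2.imread('pics/w8.png');h=cv2.cvtColor(im,cv2.COLOR_BGR2HSV);m=cv2.inRange(h,(0,150,80),(6,255,255))[150:260,290:360];ys,xs=np.where(m);c=(xs.mean()+290,ys.mean()+150);print(c)
w=atz('wrist',c,.238,T);print(w);d=T[:3,:3].T@(w-T[:3,3]);print('tool',d.round(4))
X=np.array([.399,-.917]);Y=np.array([.917,.399]);r=w[:2]-[.5,-.3];print('press frame',r@X,r@Y)
E
```

```text
(np.float64(323.48676470588236), np.float64(203.88529411764705))
[ 0.60996406 -0.31567788  0.238     ]
tool [0.0031 0.0028 0.0868]
press frame 0.05825227283825308 0.09458157391957268
```

```bash
python3 -m handwheel '[[[0,0.001,0.0015,0.02,0],[0,0.001,0.0013,0.025,0],[0,0,0,0.018,0],[0,0,0,0.01,0],[0,0,0,0.008,0],[0,0,0,0.008,0],[0,0,0,0.008,0],[0,0,0,0.008,0],[0,0,0,0.008,0],[0,0,0,0.008,0],[0,0,0,0,0]]]'
```

```text
time: 15.62
eef_pos: [0.6084, -0.3159, 0.2015]
tcp_rot: [0.979, 0.203, -0.001, -0.001]
contact_force: [-0.8, -0.3, -0.2]
opening: 0.003
finger_force: 0.0
```

```bash
python3 -m handwheel '[[[0,0,0,0.004,0],[0,0,0,0.004,0],[0,0,0,0.002,0],[0,0,0,0,0],[0,0,0,0,0]]]'; python3 - <<'E'
from h import *
im=viewer.read_camera('scene');cv2.imwrite('pics/s2.png',cv2.resize(im[130:300,340:480],(0,0),fx=3.5,fy=3.5,interpolation=cv2.INTER_CUBIC))
E
```

```text
time: 16.03
eef_pos: [0.609, -0.3161, 0.1933]
tcp_rot: [0.979, 0.203, -0.0, -0.0]
contact_force: [0.1, 1.0, 0.2]
opening: -0.001
finger_force: 0.0
```

View pics/s2.png

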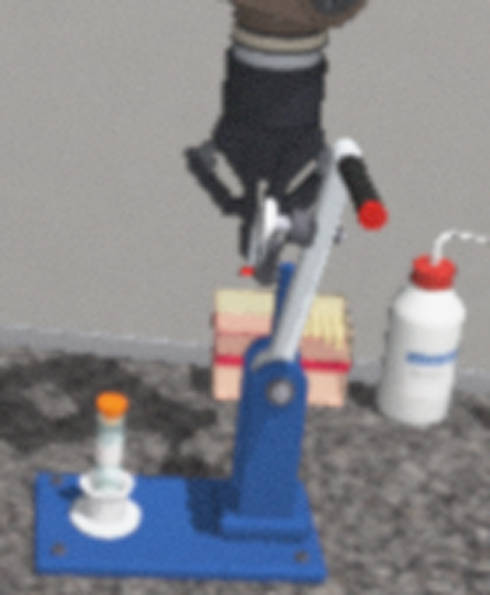

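The scene shows the tab now low at crop (247,271) under the fingertips, and the catch has turned. I'll push on to its stop.

```bash
python3 -m handwheel '[[[0,0,0,0.002,0],[0,0,0,0.002,0],[0,0,0,0.001,0],[0,0,0,0,0],[0,0,0,0,0]]]';python3 -m handwheel '[[[0,0,0,0.001,0],[0,0,0,0.001,0],[0,0,0,0,0],[0,0,0,0,0]]]'
```

```text
time: 16.5
eef_pos: [0.6095, -0.3164, 0.1897]
tcp_rot: [0.979, 0.203, 0.0, 0.001]
contact_force: [-0.0, 0.3, 5.0]
opening: 0.005
finger_force: 1.9
time: 16.83
eef_pos: [0.61, -0.3165, 0.1892]
tcp_rot: [0.979, 0.203, 0.001, 0.001]
contact_force: [-0.8, 0.8, 9.3]
opening: -0.0
finger_force: 3.6
```

```bash
python3 -m handwheel '[[[0,0,0,-0.015,0],[0,0,0,-0.03,0],[0,0,0,-0.04,0],[0,0,0,-0.04,0],[0,0,0,-0.04,0],[0,0,0,-0.04,0],[0.06,-0.02,0.005,-0.03,0],[0.06,-0.04,0.01,0,0],[0.06,-0.04,0.01,0,0],[0.06,-0.034,0.008,0,0],[0.06,-0.015,0.004,0,0],[0.06,0,0,0,0]]]'; python3 -m handwheel '[[[0.06,0,0,0,0],[0.06,0,0,0,0]]]'; python3 d.py pics/w9.png
```

```text
time: 17.83
eef_pos: [0.4845, -0.4114, 0.4214]
tcp_rot: [0.98, 0.201, -0.001, -0.0]
contact_force: [0.2, 1.0, -0.3]
opening: 0.704
finger_force: 0.0
time: 18.0
eef_pos: [0.4877, -0.4087, 0.4213]
tcp_rot: [0.979, 0.203, 0.0, -0.0]
contact_force: [-0.5, 0.2, -0.6]
opening: 0.704
finger_force: 0.0
[[ 0.918  0.398  0.     0.488]
 [ 0.398 -0.918  0.001 -0.409]
 [ 0.001 -0.001 -1.     0.421]
 [ 0.     0.     0.     1.   ]]
nest [(array([243.9, 125.2]), 0.8), (array([320.3, 205.1]), 0.6)]
press [(array([270.3, 124. ]), 0.77)]
tube [(array([240.1, 128.5]), 0.72)]
pad [(array([270.6, 138.8]), 0.69)]
thumb_tab [(array([290.9,  57.4]), 0.73)]
handgrip [(array([325.2, 202.1]), 0.59), (array([300., 134.]), 0.55), (array([243.3, 124.9]), 0.27)]
pivot [(array([299.2, 132.1]), 0.78)]
```

View pics/w9.png

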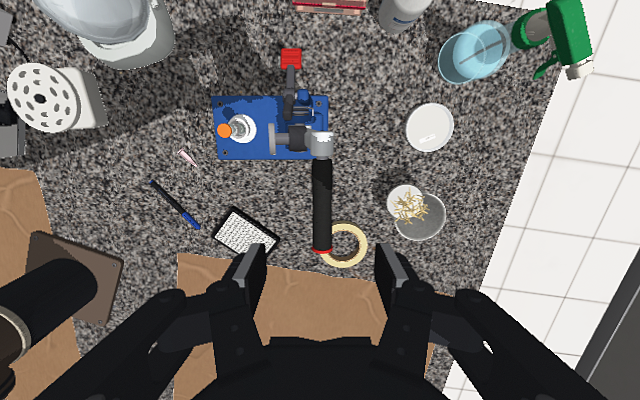

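The grip bar runs straight down the picture from (322,158) to (322,250), between the open fingers, with its centre at about (322,204).

```bash
python3 - <<'E'
from h import *
T=np.load('pics/w9.npy')
for uv in((322,158),(322,204),(322,250)):
    w=atz('wrist',uv,.331,T);print(w.round(4),'tool',(T[:3,:3].T@(w-T[:3,3])).round(4))
E
```

```text
[ 0.5273 -0.393   0.331 ] tool [0.0425 0.0014 0.0903]
[ 0.49   -0.4093  0.331 ] tool [0.0019 0.0015 0.0903]
[ 0.4488 -0.4273  0.331 ] tool [-0.0431  0.0016  0.0903]
```

```bash
python3 -m handwheel '[[[0.06,0.0015,0.0015,0.02,0],[0.06,0,0,0.03,0],[0.06,0,0,0.03,0],[0.06,0,0,0.02,0],[0.06,0,0,0.012,0],[0.06,0,0,0,0],[0,0,0,0,0],[0,0,0,0,0],[0,0,0,0,0],[0,0,0,0,0],[0,0,0,0,0],[0,0,0,0,0]]]' 70; python3 - <<'E'
import numpy as np
t=np.radians(np.arange(0,101,5));a=np.radians(10)-t
y=.18*np.sin(a);z=-.18*np.cos(a)
for i in range(20):print(i*5+5,round(y[i+1]-y[i],4),round(z[i+1]-z[i],4))
E
```

```text
time: 19.4
eef_pos: [0.4895, -0.4104, 0.3124]
tcp_rot: [0.979, 0.203, 0.001, 0.001]
contact_force: [-1.8, 1.7, 5.6]
opening: 0.186
finger_force: 68.2
5 -0.0156 -0.002
10 -0.0157 -0.0007
15 -0.0157 0.0007
20 -0.0156 0.002
25 -0.0153 0.0034
30 -0.015 0.0047
35 -0.0145 0.006
40 -0.0139 0.0073
45 -0.0132 0.0084
50 -0.0125 0.0096
55 -0.0116 0.0106
60 -0.0106 0.0116
65 -0.0096 0.0125
70 -0.0084 0.0132
75 -0.0073 0.0139
80 -0.006 0.0145
85 -0.0047 0.015
90 -0.0034 0.0153
95 -0.002 0.0156
100 -0.0007 0.0157
```

```bash
python3 -m handwheel '[[[0,0,-0.008,-0.001,0],[0,0,-0.0078,-0.001,0],[0,0,0,0,0]]]'; python3 -m handwheel '[[[0,0,-0.008,-0.0005,0],[0,0,-0.0078,-0.0003,0],[0,0,0,0,0]]]'
```

```text
time: 19.65
eef_pos: [0.4832, -0.3961, 0.3144]
tcp_rot: [0.979, 0.203, 0.001, 0.003]
contact_force: [1.1, -1.7, 6.2]
opening: 0.184
finger_force: 68.6
time: 19.9
eef_pos: [0.4768, -0.3814, 0.3152]
tcp_rot: [0.979, 0.203, 0.001, 0.002]
contact_force: [0.4, -1.5, 6.4]
opening: 0.184
finger_force: 68.7
```

The lever moves freely past the catch angle, so the catch is clear. I'll follow the arc.

```bash
python3 -m handwheel '[[[0,0,-0.0157,0.0007,0],[0,0,-0.0156,0.002,0],[0,0,-0.0153,0.0034,0],[0,0,-0.015,0.0047,0],[0,0,-0.0145,0.006,0],[0,0,-0.0139,0.0073,0],[0,0,-0.0132,0.0084,0],[0,0,-0.0125,0.0096,0],[0,0,0,0,0]]]'; python3 - <<'E'
from h import *
T=pose();w=T[:3,3];X=np.array([.399,-.917]);r=w[:2]-np.array([.4895,-.4104]);print('dx',r@X,'z',w[2],'exp dx',-.031-.18*np.sin(np.radians(40)),'exp z',.3124-.1773+.18*np.cos(np.radians(40)))
E
```

```text
time: 20.65
eef_pos: [0.4288, -0.2719, 0.2701]
tcp_rot: [0.979, 0.203, -0.001, -0.003]
contact_force: [-4.2, 5.3, 8.1]
opening: 0.187
finger_force: 69.2
dx -0.15121621897175128 z 0.2701337200799107 exp dx -0.14670176974357707 exp z 0.272987999761416
```

```bash
python3 -m handwheel '[[[0,0,-0.0116,0.0106,0],[0,0,-0.0106,0.0116,0],[0,0,-0.0096,0.0125,0],[0,0,-0.0084,0.0132,0],[0,0,-0.0073,0.0139,0],[0,0,-0.006,0.0145,0],[0,0,-0.0047,0.015,0],[0,0,0,0,0]]]'; python3 plan.py .428 -.2 .15 k 3
```

```text
time: 21.32
eef_pos: [0.4063, -0.2205, 0.1765]
tcp_rot: [0.979, 0.203, -0.001, -0.001]
contact_force: [-1.5, -0.7, 3.9]
opening: 0.187
finger_force: 68.8
yaw -66.6 d [ 0.0217  0.0205 -0.0265] tilt [-0.0022  0.0013 -1.    ] n 3
3 x [0.0094, -0.0034, 0.0088, 0.0]
```

```bash
python3 -m handwheel '[[[0,0,-0.0018,0.008,0],[0,0,-0.0016,0.008,0],[0,0,-0.001,0.008,0],[0,0,-0.0008,0.007,0],[0,0,-0.0004,0.005,0],[0,0,0,0,0],[0,0,0,0,0]]]'
```

```text
time: 21.9
eef_pos: [0.4045, -0.2163, 0.1441]
tcp_rot: [0.979, 0.203, -0.001, -0.001]
contact_force: [-6.1, 2.1, 8.2]
opening: 0.186
finger_force: 69.4
```

```bash
python3 -m handwheel '[[[0,-0.001,0,0.004,0],[0,-0.001,0,0.004,0],[0,0,0,0.003,0],[0,0,0,0.002,0],[0,0,0,0,0],[0,0,0,0,0]]]'; python3 -m handwheel '[[[0,0,0,0.002,0],[0,0,0,0.002,0],[0,0,0,0,0],[0,0,0,0,0]]]'
```

```text
time: 22.4
eef_pos: [0.4044, -0.2162, 0.1341]
tcp_rot: [0.979, 0.203, 0.0, -0.002]
contact_force: [-6.4, 11.1, 20.8]
opening: 0.185
finger_force: 71.0
time: 22.73
eef_pos: [0.4045, -0.2163, 0.1322]
tcp_rot: [0.979, 0.203, 0.0, -0.002]
contact_force: [-11.3, 13.6, 31.2]
opening: 0.185
finger_force: 72.2
```

```bash
python3 -m handwheel '[[[0,0,-0.002,0.001,0],[0,0,-0.001,0.001,0],[0,0,0,0,0],[0,0,0,0,0]]]'; python3 - <<'E'
from h import *
im=viewer.read_camera('scene');cv2.imwrite('pics/s3.png',cv2.resize(im[150:310,340:480],(0,0),fx=3.7,fy=3.7,interpolation=cv2.INTER_CUBIC))
E
```

```text
time: 23.07
eef_pos: [0.4046, -0.2163, 0.132]
tcp_rot: [0.979, 0.203, 0.001, 0.002]
contact_force: [-10.5, 8.3, 33.3]
opening: 0.187
finger_force: 72.3
```

View pics/s3.png

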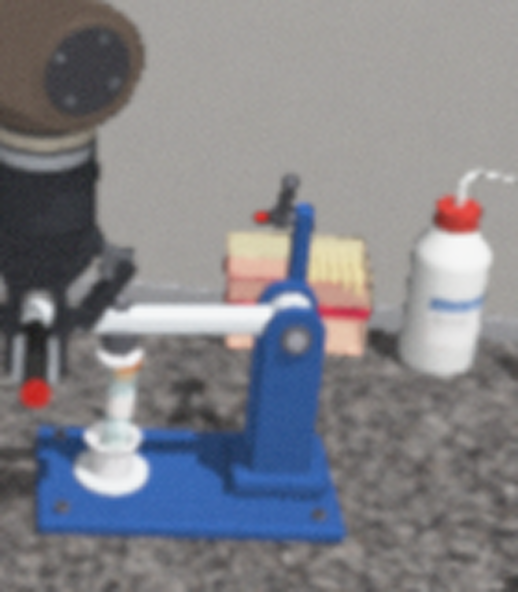

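The scene shows the lever level, the pad at crop (122,355) pressed on the stopper, and the tube upright in the nest. One last push will confirm the hard stop.

```bash
python3 -m handwheel '[[[0,0,-0.001,0.001,0],[0,0,0,0.001,0],[0,0,0,0,0],[0,0,0,0,0],[0,0,0,0,0],[0,0,0,0,0]]]'
```

```text
time: 23.62
eef_pos: [0.4046, -0.2163, 0.1312]
tcp_rot: [0.979, 0.203, 0.001, 0.003]
contact_force: [-12.5, 8.2, 37.9]
opening: 0.184
finger_force: 72.8
```

```bash
python3 -m handwheel '[[[0,0,0,-0.0007,0],[0,0,0,0,0],[0,0,0,0,0]]]'; python3 -c "
from plant import sign_off;print(sign_off())"
```

```text
time: 23.87
eef_pos: [0.4046, -0.2163, 0.1316]
tcp_rot: [0.979, 0.203, 0.001, 0.003]
contact_force: [-11.7, 6.2, 36.3]
opening: 0.18
finger_force: 72.6
the job is handed in; nothing more can be done
None
```

I handed the job in at 23.9 s: the tube is released upright in the nest, the catch is pushed clear, and the arm is holding the lever down, level in the last picture, with about 36 N. That is well over the 16 N needed at the stop, so the stopper should be home, though I did not measure it directly.

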